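Dock and lock the test contacts

TASK

Dock the contact head of the test fixture into the grey unit and lock it there: with the fingertips, push the black knob along the long leg of its L-shaped slot to the corner, then round the corner and along the short leg fully to its end. Only push the knob, do not pull it up, and leave everything else on the bench where it is.

Things in the scene. Friction and masses are not known exactly. Their poses are not given: they have to be found in the camera images.
- fixture: Fixed aluminium test fixture. Origin on the bench under the middle of its gate plate; z up, y along the slot's long leg from start to corner, x along the short leg from corner to end. Gate plate: level, x -75..75, y -90..90 mm, 10 mm thick, top 45 mm above the bench, with one L-shaped slot 18 mm wide. Base plate 12 mm high, x -85..85, y -95..270 mm.
- gate_start (a point): Where the pin's axis is when it is at the blind start of the long leg; at the plate's top surface. Axes as the fixture.
- gate_corner (a point): Where the pin's axis is at the corner of the L, 85 mm along +y of the fixture from gate_start; at the plate's top surface. The slot lets the pin go about 2 mm farther.
- gate_end (a point): Where the pin's axis is when it is against the end of the short leg, 60 mm along +x of the fixture from gate_corner; at the plate's top surface.
- pin_knob (a point): Point on the follower pin's axis, 25 mm above the plate's top. Round black knob, 28 mm across, 6 to 44 mm above the plate; under it a steel collar, 36 mm across, 6 mm high, rests on the plate. The slot is greased: it slides with friction alone (1 to 3 N, no spring), stays where it is left, starts in the first 20 mm of the long leg.
- carriage (a joint): Travel in m of the contact carriage under the gate plate along +y of the fixture: 0 drawn back, about 0.062 with its contacts docked in the unit. It has no spring; the pin's flange pushes it ahead along the long leg and it stays where it is left.
- contact_head (a point): Middle of the front face of the carriage's white contact head, which comes out from under the gate plate towards the grey unit.
- tape: Roll of black tape lying flat, 90 mm across, 24 mm high; a bystander, origin at its underside.
- jar: Small closed screw jar with a metal lid, 48 mm across, 62 mm high; a bystander, origin at its underside.
- plug: Black mains plug lying down, 66 x 32 x 26 mm; a bystander, origin at its underside.
- bush: Brass bush, a tube 28 mm across and 28 mm high, standing loose on the gate plate beside the slot; a bystander, origin at its underside.
- screwdriver: Screwdriver lying on the bench; a bystander, origin at its underside.
- mug: White mug, 76 mm across, 85 mm high; a bystander, origin at its underside.
- gauge_block: Steel block, 60 x 35 x 30 mm; a bystander, origin at its underside.
- pin: The follower pin, loose, about 0.35 kg; origin on its axis at the underside of the collar (the plate's top). Its 14 mm stem passes through the slot (2 mm free each side) to a 44 mm flange below the plate, which leaves 5 mm of lift.
- unit: Grey unit under test, fixed on the fixture's base; same origin and axes as the fixture: x -75..75, y 150..260 mm, top 100 mm above the bench. The contact head docks in its black inlet.
There are look-alikes about, which are no part of the job. What is shaped like the pin but orange, red or yellow is not meant.

How it is judged:
By the outcome, as a careful person would: the job done as asked, in the order asked, and still so for the second after the job is handed in, with the robot touching nothing.
It also fails if it takes over 45 s, if anything falls off the work surface, if the arm or the gripper's body presses on something with over 40 N, if the wrist force passes 120 N, or if a joint passes its speed limit or range.

ROBOT

A 6-joint arm with a two-finger parallel gripper is mounted at the origin on the work surface. World frame = base frame: x ahead of the robot, y to its left, z up, the work surface at z = 0. Lengths are in m, angles in degrees, forces in N, time in s.
With the tool pointing down it reaches from about 0.4 to 0.825 m from the base axis. Payload 7 kg.
Tool frame: the origin (TCP) lies midway between the tips of the shut fingers; the grasp point (between the pads) lies 19 mm behind it (r.hold_point_z is the distance from the TCP to the grasp point, in m); x points along the fingers, y is the direction in which the jaws open and shut, and the axes are right-handed (so a half turn about x gives the same grasp; the last joint's range is limited). The gripper opens to 88 mm and grips with 3 to 60 N. Pads are 19 mm wide; open, the fingers measure 130 mm over their backs; the gripper's body (78 mm by 193 mm) begins 47 mm behind the grasp point.
Start: joints at [16.507, 20.546, 0.682, 0, -70.136, -16.507], TCP at [0.675, -0, 0.227] pointing down, gripper open.
Joint ranges: [-176.03, 176.03], [-82.01, 121.73], [-58.28, 71.71], [-173.87, 95.51], [-174.79, -0.11], [-173.66, 173.66]. Speed limits (degrees/s): [136.94, 136.94, 172.46, 180, 180, 180].

INTERFACE

Orientations are given as [roll, pitch, yaw] about the fixed x, y, z axes, in that order (R = Rz(yaw) Ry(pitch) Rx(roll)).
In Python, from plant import r, viewer, order gives the robot as it stands. The module is installed in compiled form; this text tells all that it offers.
- The arm moves only by the shell command python3 -m creep 'ROWS' [FORCE]. ROWS is JSON, a list of rows, each an object of numbers: "ax", "ay", "az": the turn, a rotation vector about the tool's x, y, z in degrees; "tx", "ty", "tz": the shift along the tool's x, y, z in m; "fingers": the finger opening in m, from 0 to 0.0876. A call has 1 to 5 rows; each row is the pose to reach, as a shift and turn from the pose commanded when the call began, along the tool's axes at that moment; what a row does not reach only later rows make up. A row lasts 1/10 s, in which the tool goes at most 50 mm and 8.59 degrees, less where a joint would pass 70% of its speed; a pose out of reach is approached as far as the arm can. A call with a gripper value outside its range is refused whole. The fingers move at their own pace and stop on an object; FORCE is the grip in N (left out, the last holds). Time passes only in rows, so rows that repeat a pose let the fingers close. It gives the time, the measured TCP pose, the force and the opening at its end, in the units of the state.
- r.get_state(): the state, without advancing time (a new reading comes with each control period).
- viewer.capture(name): name is "scene" or "side" or "wrist"; returns a dict with "pixels" (420x560x3 uint8, blue, green, red), "depth" (420x560 float32, m along the optical axis (not along the pixel's ray), 0 where there is no reading), "fx", "fy", "cx", "cy" (pixels), "rvec" (rotation vector, rad) and "tvec" (3), from world to camera coordinates, as OpenCV has them; the wrist camera has in their place "T_tool_cam" (4x4, takes a point from camera to tool coordinates, whose origin is the TCP and whose axes are the tool frame's). Camera axes: x right, y down, z forward; pixel columns grow to the right and rows downward; lengths in m; the calibration is good to about 2 mm. The wrist camera is an equidistant fisheye: a pixel r from the principal point sees the ray r / f radians off the axis. A picture is of the moment at which its call begins: read the wrist's pose just before it.
- order.close_job(): hands the job in, once; it reports no verdict.
The state is a dict: "time_s": time; "joints": joint angles; "qd": joint speeds; "joint_torque": joint torques, N m; "tcp_pos": TCP position; "eef_rot": TCP orientation; "contact_force": force on the tool from outside, world axes, zero at the start; "moment": the same for the moment, N m; "gripper_width": finger opening in m.
Only numpy, scipy, OpenCV 4.12 (cv2) and the standard library are available. Lean on these libraries where they do the work, as an engineer would, in place of code of your own. Each camera call takes 0.05 s, during which the arm holds its last target.

## Working session

There is one attempt and no reset: what is moved stays moved. The work goes in short steps, Python scripts to look and compute and a shell command to move; the robot and the scene stay as the last step left them, time stands still between calls to the robot, and variables do not carry over. Pictures are saved under pics/ and viewed, and the job is handed in when it is done.

```bash
mkdir -p pics
cat > h.py <<'E'
import cv2, numpy as np
from plant import r, viewer, order
def cap(n, out):
    d=viewer.capture(n); cv2.imwrite('pics/'+out+'.png',d['pixels']); np.savez('pics/'+out+'.npz',**d); return d
def ray(d,u,v):
    R=cv2.Rodrigues(np.array(d['rvec'],float))[0]; t=np.array(d['tvec'],float).ravel()
    c=-R.T@t; w=R.T@np.array([(u-d['cx'])/d['fx'],(v-d['cy'])/d['fy'],1.]); return c,w
def onz(d,u,v,z):
    c,w=ray(d,u,v); return c+w*(z-c[2])/w[2]
def dep(d,u,v):
    c,w=ray(d,u,v); return c+w*float(d['depth'][int(v),int(u)])
E
python3 - <<'E'
from h import *
cap('scene','s0');cap('side','d0');print(r.get_state())
E
```

```text
{'time_s': 0.1, 'joints': array([ 1.65084523e+01,  2.05859890e+01,  6.39650378e-01, -1.69241791e-02,
       -7.01366038e+01, -1.65094470e+01]), 'qd': array([-0.00380951, -0.08889197,  0.20080147, -0.02515044,  0.02130937,
       -0.02258176]), 'joint_torque': array([-1.42273191e-03, -5.84165347e+01,  2.93752134e+01,  7.01551259e+00,
        1.01412315e-02, -6.66964229e-05]), 'tcp_pos': array([ 6.74564295e-01, -1.35028233e-05,  2.25738855e-01]), 'eef_rot': array([  95.6516826 ,   89.91554485, -174.35507411]), 'contact_force': array([0.77692874, 0.007248  , 0.10461984]), 'moment': array([ 0.02719067,  0.014821  , -0.0250026 ]), 'gripper_width': 0.08750912311145809}
```

View pics/s0.png

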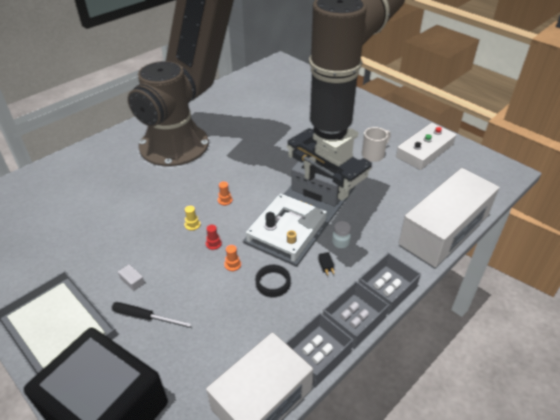

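View pics/d0.png

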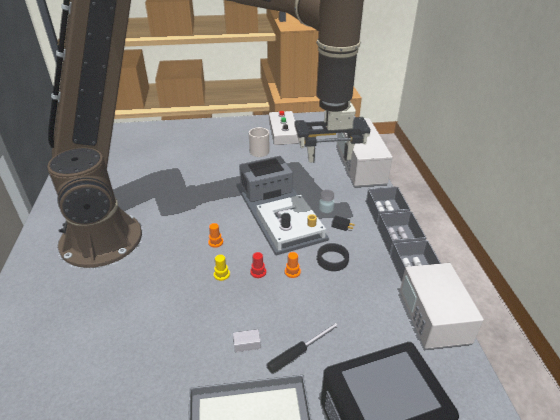

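Scene view: the plate is at about (287,224). Knob-like things are black (270,219), orange (224,192), yellow (191,217), red (213,237), orange (232,257) and the brass bush (291,236). I choose the black one on the slotted plate and check it close up.

Run:
```python
from h import *
a=cv2.imread('pics/s0.png')[150:270,230:370];b=cv2.imread('pics/d0.png')[145:260,220:360]
cv2.imwrite('pics/c0.png',cv2.resize(a,None,fx=5,fy=5,interpolation=2));cv2.imwrite('pics/c1.png',cv2.resize(b,None,fx=5,fy=5,interpolation=2))
```

```text
(no output)
```

View pics/c0.png

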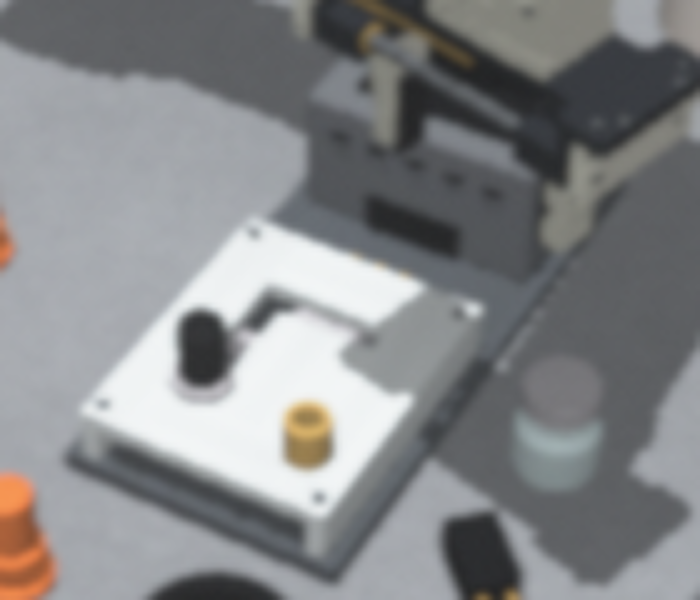

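View pics/c1.png

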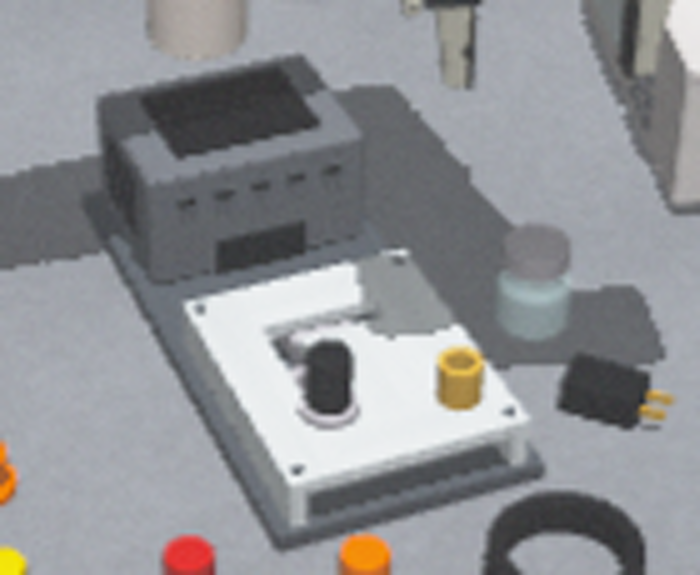

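The crops confirm it: the black knob with the steel collar stands in the slot of the white plate. The corner of the slot is at scene crop (268,295), the short leg runs right to about (370,340), and the bush stands at (307,435).

Run:
```python
from h import *
W={}
for n,cs,o,slot in (('s0',[(253,215),(80,410),(318,530),(487,308)],(230,150),[(268,295),(372,345)]),('d0',[(185,300),(290,485),(530,420),(410,250)],(220,145),[(280,335),(375,310)])):
    d=dict(np.load(f'pics/{n}.npz'))
    P=np.array([onz(d,o[0]+(x)/5-.4,o[1]+y/5-.4,.045)[:2] for x,y in cs]); W[n]=P
    c=P.mean(0); yv=(P[0]+P[3]-P[1]-P[2]); yaw=np.degrees(np.arctan2(-yv[0],yv[1]))
    xv=(P[3]+P[2]-P[0]-P[1]);print(n,P.round(4).tolist(),c.round(4),yaw,np.degrees(np.arctan2(xv[1],xv[0])),[np.linalg.norm(P[i]-P[i-1]).round(4) for i in range(4)])
    for s in slot: print('slot',onz(d,o[0]+s[0]/5,o[1]+s[1]/5,.045).round(4))
    # knob black mask: top blob
    img=d['pixels']; g=img.max(2)
    x0,y0,x1,y1=((262,208,280,232) if n=='s0' else (278,210,294,230))
    m=np.zeros(g.shape,np.uint8); m[y0:y1,x0:x1]=(g[y0:y1,x0:x1]<75)
    k,l,st,ce=cv2.connectedComponentsWithStats(m); i=1+st[1:,4].argmax(); print('knob',st[i],ce[i], 'mid-height pt',onz(d,*ce[i],.070).round(4))
```

```text
s0 [[0.4651, 0.0524], [0.512, -0.1241], [0.6622, -0.0943], [0.6139, 0.0905]] [ 0.5633 -0.0189] 14.761352253737385 12.79955311819708 [np.float64(0.1536), np.float64(0.1826), np.float64(0.1531), np.float64(0.1911)]
slot [0.5215 0.0105 0.045 ]
slot [0.5905 0.0229 0.045 ]
knob [267 213   8  14  94] [270.26595745 219.4787234 ] mid-height pt [ 0.5439 -0.0622  0.07  ]
d0 [[0.4665, 0.0503], [0.5113, -0.1256], [0.6564, -0.0877], [0.6133, 0.0843]] [ 0.5619 -0.0197] 14.176010261610086 13.836928734589158 [np.float64(0.1507), np.float64(0.1816), np.float64(0.1499), np.float64(0.1774)]
slot [0.522  0.0066 0.045 ]
slot [0.583  0.0237 0.045 ]
knob [281 214   9  14 103] [285.44660194 220.34951456] mid-height pt [ 0.5413 -0.0657  0.07  ]
```

```bash
cat >> h.py <<'E'
from scipy.spatial.transform import Rotation as Ro
O=np.array([.5625,-.0193]); YAW=14.
def setO(o,y):
    global O,YAW; O=np.array(o); YAW=y
def f2w(x,y):
    c,s=np.cos(np.radians(YAW)),np.sin(np.radians(YAW)); return O+[c*x-s*y,s*x+c*y]
def w2f(p):
    c,s=np.cos(np.radians(YAW)),np.sin(np.radians(YAW)); d=np.array(p[:2])-O; return np.array([c*d[0]+s*d[1],-s*d[0]+c*d[1]])
def T():
    s=r.get_state(); return np.array(s['tcp_pos']),Ro.from_euler('xyz',s['eef_rot'],degrees=True).as_matrix(),s
def plan(x,y,z):
    "fixture x,y, world z -> shift & turn in tool axes"
    p,R,s=T(); q=np.r_[f2w(x,y),z]
    ya=np.radians(YAW); best=None
    for sg in (1,-1):
        yj=sg*np.array([np.cos(ya),np.sin(ya),0]); xt=np.array([0,0,-1.]); Rt=np.c_[xt,yj,np.cross(xt,yj)]
        rv=np.degrees(Ro.from_matrix(R.T@Rt).as_rotvec())
        if best is None or np.linalg.norm(rv)<np.linalg.norm(best): best=rv
    print('t',round(s['time_s'],2),'now fix',w2f(p).round(4),'z',p[2].round(4),'F',s['contact_force'].round(1),'w',round(s['gripper_width'],4))
    print('shift',(R.T@(q-p)).round(4),'turn',best.round(2))
E
python3 - <<'E'
from h import *
p,R,s=T();print(R.round(3))
plan(-.031,-.075,.2)
d=dict(np.load('pics/s0.npz'));e=dict(np.load('pics/d0.npz'))
print('bush',w2f(onz(d,230+307/5,150+455/5,.045)),w2f(onz(e,220+460/5,145+395/5,.045)))
E
```

```text
[[-0.001 -1.     0.   ]
 [-0.     0.     1.   ]
 [-1.     0.001 -0.   ]]
t 0.1 now fix [ 0.1134 -0.0084] z 0.2257 F [0.8 0.  0.1] w 0.0875
shift [ 0.0259  0.1239 -0.0996] turn [-14.01   0.    -0.08]
bush [ 0.04868744 -0.05545521] [ 0.04609484 -0.0559862 ]
```

```bash
python3 -m creep '[{"tx":0,"ty":0.03,"tz":-0.025,"ax":-4,"fingers":0},{"tx":0.005,"ty":0.06,"tz":-0.05,"ax":-7,"fingers":0},{"tx":0.01,"ty":0.09,"tz":-0.075,"ax":-11,"fingers":0},{"tx":0.02,"ty":0.124,"tz":-0.1,"ax":-14,"fingers":0},{"tx":0.026,"ty":0.124,"tz":-0.1,"ax":-14,"fingers":0}]' 20
python3 - <<'E'
from h import *
plan(-.031,-.075,.2)
p,R,s=T();d=viewer.capture('wrist');cv2.imwrite('pics/w1.png',d['pixels']);np.savez('pics/w1.npz',p=p,R=R,**d)
cap('scene','s1');cap('side','d1')
print({k:d[k] for k in d if k not in('pixels','depth')})
E
```

```text
t 0.1 now fix [ 0.1134 -0.0084] z 0.2257 F [0.8 0.  0.1] w 0.0875
shift [ 0.0259  0.1239 -0.0996] turn [-14.01   0.    -0.08]
{'fx': 325.19226210127806, 'fy': 325.19226210127806, 'cx': 284.06158291228525, 'cy': 209.59190510158302, 'T_tool_cam': array([[ 2.14128501e-04, -2.67436324e-01,  9.63575512e-01,
        -1.58262406e-01],
       [ 9.99999721e-01,  7.46375999e-04, -1.50692786e-05,
         1.23022333e-03],
       [-7.15159563e-04,  9.63575246e-01,  2.67436409e-01,
        -7.29736736e-02],
       [ 0.00000000e+00,  0.00000000e+00,  0.00000000e+00,
         1.00000000e+00]])}invalid input
```

View pics/w1.png

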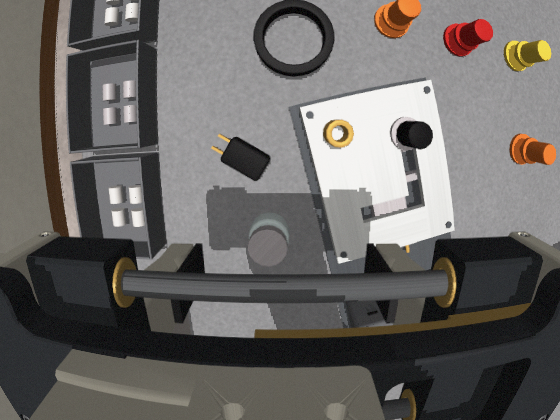

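The move was refused, so the arm hasn't moved. The wrist view shows the plate with corners near (300,107), (430,80), (454,231) and (340,264), the knob at (411,133), the slot corner near (417,205) and its end near (365,213). I measure from this view and retry the move with all keys given.

```bash
cat >> h.py <<'E'
def wz(d,u,v,z):
    a=np.array([u-d['cx'],v-d['cy']])/d['fx']; th=np.hypot(*a); k=np.sin(th)/th if th>0 else 1
    M=d['T_tool_cam']; w=d['R']@M[:3,:3]@np.r_[a*k,np.cos(th)]; c=d['p']+d['R']@M[:3,3]
    return c+w*(z-c[2])/w[2]
E
python3 - <<'E'
from h import *
d=dict(np.load('pics/w1.npz'))
im=d['pixels'][65:275,285:465];cv2.imwrite('pics/c2.png',cv2.resize(im,None,fx=2.8,fy=2.8,interpolation=2))
P=np.array([wz(d,*c,.045)[:2] for c in [(454,231),(430,80),(300,107),(340,264)]])
print(P.round(4).tolist(),P.mean(0),[np.linalg.norm(P[i]-P[i-1]).round(4) for i in range(4)])
yv=(P[0]+P[3]-P[1]-P[2]);print(np.degrees(np.arctan2(-yv[0],yv[1])))
E
python3 -m creep '[{"ax":-4.0,"ay":0.0,"az":0.0,"tx":0.0,"ty":0.03,"tz":-0.025,"fingers":0.0}]' 20
```

```text
[[0.4657, 0.0481], [0.5132, -0.1264], [0.6568, -0.0883], [0.6083, 0.0865]] [ 0.5609879  -0.02002527] [np.float64(0.1476), np.float64(0.1808), np.float64(0.1486), np.float64(0.1814)]
15.362504381292453
time_s: 0.35
tcp_pos: [0.6466, -0.0235, 0.225]
eef_rot: [111.7, 89.9, -154.1]
contact_force: [0.0, -0.6, -0.2]
gripper_width: 0.084
```

View pics/c2.png

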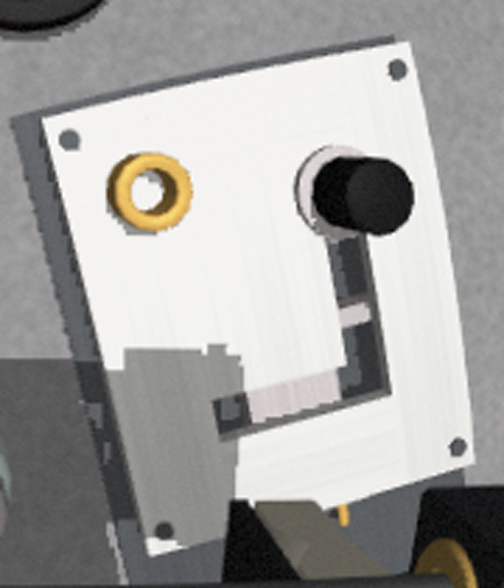

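```bash
sed -i 's/^O=.*/O=np.array([.5612,-.0199]); YAW=15./' h.py
python3 - <<'E'
from h import *
d=dict(np.load('pics/w1.npz'))
g=lambda x,y,z:w2f(wz(d,285+x/2.8-.3,65+y/2.8-.3,z)).round(4)
print('outer corner',g(390,393,.045),'end low',g(220,440,.045),'end up',g(212,402,.045),'inner corner',g(346,367,.045),'long leg edges',g(326,240,.045),g(364,236,.045))
print('knob top',g(380,196,.089),'collar left',g(296,192,.051))
print('bush top',g(150,192,.073))
plan(-.031,-.080,.2)
E
```

```text
outer corner [-0.0382  0.047 ] end low [0.0369 0.0472] end up [0.0371 0.0309] inner corner [-0.0205  0.0312] long leg edges [-0.0215 -0.021 ] [-0.0378 -0.019 ]
knob top [-0.0294 -0.0392] collar left [-0.0114 -0.0426]
bush top [ 0.047  -0.0567]
t 0.35 now fix [ 0.0816 -0.0256] z 0.225 F [ 0.  -0.6 -0.2] w 0.084
shift [ 0.0251  0.1003 -0.0746] turn [-10.85  -0.02  -0.05]
```

```bash
python3 -m creep '[{"ax":-4.0,"ay":0.0,"az":0.0,"tx":0.0,"ty":0.03,"tz":-0.025,"fingers":0.0},{"ax":-8.0,"ay":0.0,"az":0.0,"tx":0.01,"ty":0.06,"tz":-0.05,"fingers":0.0},{"ax":-11.0,"ay":0.0,"az":0.0,"tx":0.02,"ty":0.1,"tz":-0.075,"fingers":0.0},{"ax":-11.0,"ay":0.0,"az":0.0,"tx":0.025,"ty":0.1,"tz":-0.075,"fingers":0.0},{"ax":-11.0,"ay":0.0,"az":0.0,"tx":0.025,"ty":0.1,"tz":-0.075,"fingers":0.0}]' 20
python3 - <<'E'
from h import *
plan(-.030,-.080,.059)
p,R,s=T();d=viewer.capture('wrist');cv2.imwrite('pics/w2.png',d['pixels']);np.savez('pics/w2.npz',p=p,R=R,**d)
E
```

```text
time_s: 0.85
tcp_pos: [0.5495, -0.1075, 0.2015]
eef_rot: [53.9, 90.0, 158.8]
contact_force: [0.3, 0.3, -0.4]
gripper_width: 0.0453
t 0.85 now fix [-0.034  -0.0816] z 0.2015 F [ 0.3  0.3 -0.4] w 0.0453
shift [ 0.1425 -0.004   0.0016] turn [-0.09  0.01 -0.01]
```

View pics/w2.png

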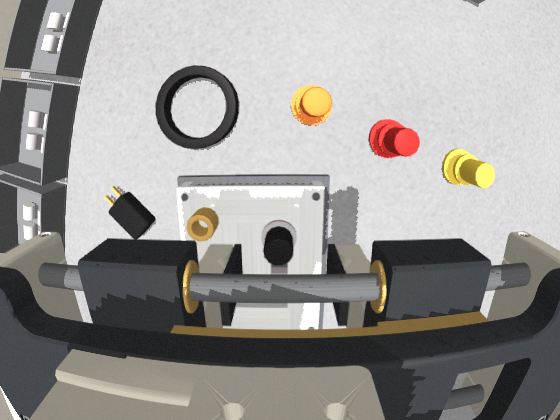

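```bash
python3 -m creep '[{"ax":0.0,"ay":0.0,"az":0.0,"tx":0.02,"ty":-0.004,"tz":0.0,"fingers":0.0},{"ax":0.0,"ay":0.0,"az":0.0,"tx":0.04,"ty":-0.004,"tz":0.0,"fingers":0.0},{"ax":0.0,"ay":0.0,"az":0.0,"tx":0.06,"ty":-0.004,"tz":0.0,"fingers":0.0},{"ax":0.0,"ay":0.0,"az":0.0,"tx":0.08,"ty":-0.004,"tz":0.0,"fingers":0.0},{"ax":0.0,"ay":0.0,"az":0.0,"tx":0.08,"ty":-0.004,"tz":0.0,"fingers":0.0}]' 20
python3 - <<'E'
from h import *
d=dict(np.load('pics/w2.npz'))
print('knob top',w2f(wz(d,278,246,.089)),'corners',[w2f(wz(d,*c,.045)).round(4) for c in ((179,185),(328,185))])
plan(-.030,-.080,.059)
cap('side','d2');a=cap('scene','s2')
a=cv2.imread('pics/s2.png')[130:270,230:370];b=cv2.imread('pics/d2.png')[120:260,220:360]
cv2.imwrite('pics/c3.png',cv2.resize(np.hstack([a,b]),None,fx=2.8,fy=2.8,interpolation=2))
E
```

```text
time_s: 1.4
tcp_pos: [0.5536, -0.1051, 0.1191]
eef_rot: [77.7, 89.7, -177.3]
contact_force: [-0.2, 0.2, 1.5]
gripper_width: 0.0022
knob top [-0.0300175  -0.04523046] corners [array([ 0.0717, -0.093 ]), array([-0.0791, -0.0921])]
t 1.4 now fix [-0.0294 -0.0803] z 0.1191 F [-0.2  0.2  1.5] w 0.0022
shift [0.0601 0.0004 0.0003] turn [ 0.02  0.05 -0.25]
```

View pics/c3.png

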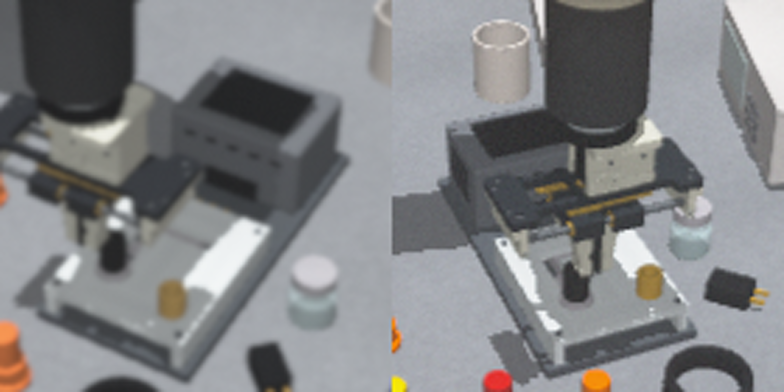

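Run:
```python
from h import *
p,R,s=T()
for n in('s2','d2'):
    d=dict(np.load(f'pics/{n}.npz'))
    for q in (p,np.r_[f2w(-.03,-.045),.089]): print(n,cv2.projectPoints(q.reshape(1,3),d['rvec'],d['tvec'],np.array([[d['fx'],0,d['cx']],[0,d['fy'],d['cy']],[0,0,1.]]),None)[0].ravel())
```

```text
s2 [260.69416737 215.67780599]
s2 [267.66362394 216.04923523]
d2 [292.43677284 214.68577774]
d2 [286.60774606 216.37529362]
```

```bash
python3 -m creep '[{"ax":0.0,"ay":0.0,"az":0.0,"tx":0.015,"ty":0.0,"tz":-0.005,"fingers":0.0},{"ax":0.0,"ay":0.0,"az":0.0,"tx":0.03,"ty":0.0,"tz":-0.005,"fingers":0.0},{"ax":0.0,"ay":0.0,"az":0.0,"tx":0.045,"ty":0.0,"tz":-0.005,"fingers":0.0},{"ax":0.0,"ay":0.0,"az":0.0,"tx":0.06,"ty":0.0,"tz":-0.005,"fingers":0.0},{"ax":0.0,"ay":0.0,"az":0.0,"tx":0.06,"ty":0.0,"tz":-0.005,"fingers":0.0}]' 20
python3 - <<'E'
from h import *
plan(-.030,.013,.059)
cap('side','d3');a=cap('scene','s3')
a=cv2.imread('pics/s3.png')[130:270,230:370];b=cv2.imread('pics/d3.png')[120:260,220:360]
cv2.imwrite('pics/c4.png',cv2.resize(np.hstack([a,b]),None,fx=2.8,fy=2.8,interpolation=2))
E
```

```text
time_s: 2.0
tcp_pos: [0.5557, -0.1104, 0.0612]
eef_rot: [79.3, 89.9, -175.7]
contact_force: [-0.1, 0.1, 0.2]
gripper_width: 0.0004
t 2.0 now fix [-0.0288 -0.086 ] z 0.0612 F [-0.1  0.1  0.2] w 0.0004
shift [0.0022 0.0012 0.099 ] turn [ 0.    0.01 -0.06]
```

View pics/c4.png

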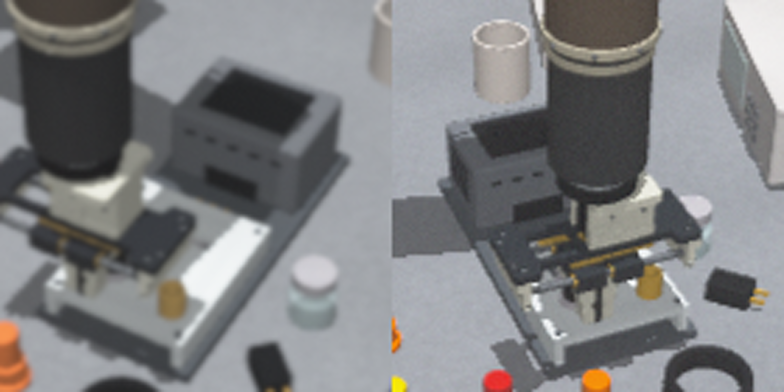

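```bash
python3 -m creep '[{"ax":0.0,"ay":0.0,"az":0.0,"tx":0.002,"ty":0.001,"tz":0.01,"fingers":0.0},{"ax":0.0,"ay":0.0,"az":0.0,"tx":0.002,"ty":0.001,"tz":0.02,"fingers":0.0},{"ax":0.0,"ay":0.0,"az":0.0,"tx":0.002,"ty":0.001,"tz":0.03,"fingers":0.0},{"ax":0.0,"ay":0.0,"az":0.0,"tx":0.002,"ty":0.001,"tz":0.04,"fingers":0.0},{"ax":0.0,"ay":0.0,"az":0.0,"tx":0.002,"ty":0.001,"tz":0.05,"fingers":0.0}]' 20
python3 -m creep '[{"ax":0.0,"ay":0.0,"az":0.0,"tx":0.0,"ty":0.0,"tz":0.008,"fingers":0.0},{"ax":0.0,"ay":0.0,"az":0.0,"tx":0.0,"ty":0.0,"tz":0.016,"fingers":0.0},{"ax":0.0,"ay":0.0,"az":0.0,"tx":0.0,"ty":0.0,"tz":0.024,"fingers":0.0},{"ax":0.0,"ay":0.0,"az":0.0,"tx":0.0,"ty":0.0,"tz":0.032,"fingers":0.0},{"ax":0.0,"ay":0.0,"az":0.0,"tx":0.0,"ty":0.0,"tz":0.032,"fingers":0.0}]' 20
python3 - <<'E'
from h import *
plan(-.030,.014,.059)
p,R,s=T();d=viewer.capture('wrist');cv2.imwrite('pics/w4.png',d['pixels']);np.savez('pics/w4.npz',p=p,R=R,**d)
cap('side','d4');a=cap('scene','s4')
a=cv2.imread('pics/s4.png')[130:270,230:370];b=cv2.imread('pics/d4.png')[120:260,220:360]
cv2.imwrite('pics/c5.png',cv2.resize(np.hstack([a,b]),None,fx=2.8,fy=2.8,interpolation=2))
E
```

```text
time_s: 2.6
tcp_pos: [0.5416, -0.0615, 0.0599]
eef_rot: [-100.5, 90.0, 4.6]
contact_force: [0.7, -1.8, 0.5]
gripper_width: 0.0002
time_s: 3.1
tcp_pos: [0.5331, -0.0307, 0.0595]
eef_rot: [27.8, 90.0, 132.8]
contact_force: [-0.1, 0.3, 0.5]
gripper_width: 0.0003
t 3.1 now fix [-0.03   -0.0032] z 0.0595 F [-0.1  0.3  0.5] w 0.0003
shift [0.0005 0.     0.0172] turn [ 0.04  0.02 -0.01]
```

View pics/c5.png

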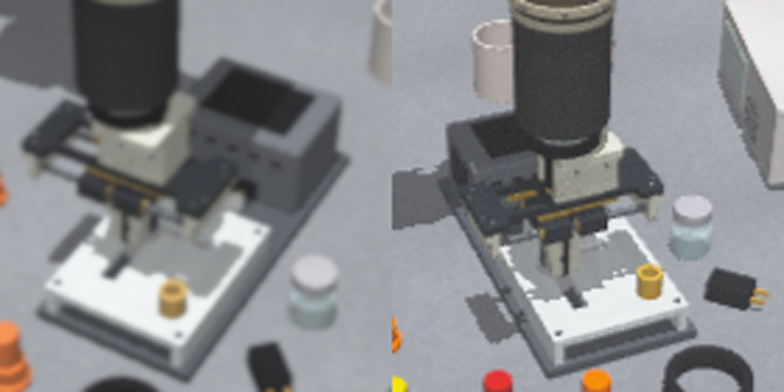

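The slot start is now open behind the fingers, at (115,265) in the left crop, so the knob is moving. I push on in small steps towards the corner.

```bash
python3 -m creep '[{"ax":0.0,"ay":0.0,"az":0.0,"tx":0.0,"ty":0.0,"tz":0.004,"fingers":0.0},{"ax":0.0,"ay":0.0,"az":0.0,"tx":0.0,"ty":0.0,"tz":0.008,"fingers":0.0},{"ax":0.0,"ay":0.0,"az":0.0,"tx":0.0,"ty":0.0,"tz":0.012,"fingers":0.0}]' 20
python3 -m creep '[{"ax":0.0,"ay":0.0,"az":0.0,"tx":0.0,"ty":0.0,"tz":0.002,"fingers":0.0},{"ax":0.0,"ay":0.0,"az":0.0,"tx":0.0,"ty":0.0,"tz":0.003,"fingers":0.0}]' 20
python3 -m creep '[{"ax":0.0,"ay":0.0,"az":0.0,"tx":0.0,"ty":0.0,"tz":0.002,"fingers":0.0},{"ax":0.0,"ay":0.0,"az":0.0,"tx":0.0,"ty":0.0,"tz":0.002,"fingers":0.0}]' 20
python3 - <<'E'
from h import *
plan(-.030,.014,.059)
E
```

```text
time_s: 3.55
tcp_pos: [0.5303, -0.02, 0.0596]
eef_rot: [-147.7, 90.0, -42.7]
contact_force: [0.9, -2.0, 0.7]
gripper_width: 0.0004
time_s: 3.75
tcp_pos: [0.5294, -0.0169, 0.0595]
eef_rot: [79.2, 90.0, -175.8]
contact_force: [0.5, -1.0, 0.1]
gripper_width: 0.0004
time_s: 3.95
tcp_pos: [0.5289, -0.015, 0.0595]
eef_rot: [25.1, 90.0, 130.1]
contact_force: [-0.5, -0.8, 0.5]
gripper_width: 0.0004
t 3.95 now fix [-0.0299  0.0131] z 0.0595 F [-0.5 -0.8  0.5] w 0.0004
shift [0.0005 0.0001 0.0009] turn [ 0.    0.01 -0.  ]
```

```bash
for i in 1; do :; done
python3 -m creep '[{"ax":0.0,"ay":0.0,"az":0.0,"tx":0.0,"ty":0.0,"tz":0.001,"fingers":0.0},{"ax":0.0,"ay":0.0,"az":0.0,"tx":0.0,"ty":0.0,"tz":0.0015,"fingers":0.0}]' 20
python3 - <<'E'
from h import *
plan(-.030,.014,.059)
p,R,s=T();d=viewer.capture('wrist');cv2.imwrite('pics/w5.png',d['pixels']);np.savez('pics/w5.npz',p=p,R=R,**d)
cap('side','d5');a=cap('scene','s5')
a=cv2.imread('pics/s5.png')[130:250,230:350];b=cv2.imread('pics/d5.png')[140:260,230:350]
cv2.imwrite('pics/c6.png',cv2.resize(np.hstack([a,b]),None,fx=3.3,fy=3.3,interpolation=2))
E
```

```text
time_s: 4.15
tcp_pos: [0.5286, -0.0138, 0.0595]
eef_rot: [125.5, 90.0, -129.5]
contact_force: [0.8, -1.4, -0.5]
gripper_width: 0.0008
t 4.15 now fix [-0.0299  0.0143] z 0.0595 F [ 0.8 -1.4 -0.5] w 0.0008
shift [ 0.0005  0.0001 -0.0003] turn [-0. -0. -0.]
```

View pics/c6.png

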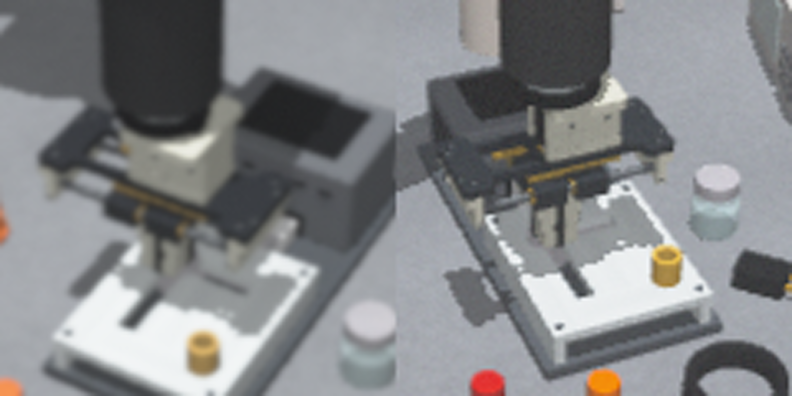

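View pics/w5.png

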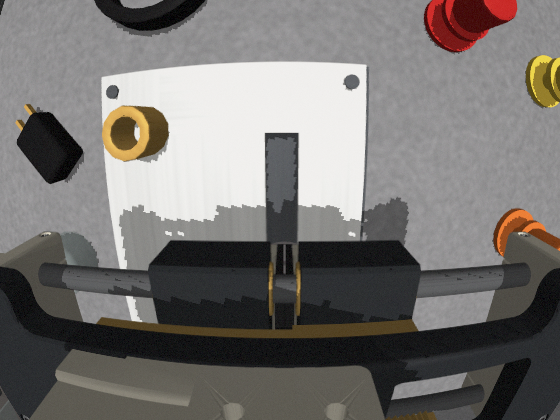

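The slot behind the fingers is clear: its start edge is at (281,133) in the wrist view. The force is still only friction, so I push on in 1 mm steps until it rises at the corner.

```bash
python3 - <<'E'
from h import *
d=dict(np.load('pics/w5.npz')); print('slot start edge',w2f(wz(d,281,133,.045)),'bush',w2f(wz(d,136,130,.06)),'plate',w2f(wz(d,366,65,.045)),w2f(wz(d,102,76,.045)))
E
python3 -m creep '[{"ax":0.0,"ay":0.0,"az":0.0,"tx":0.0,"ty":0.0,"tz":0.001,"fingers":0.0},{"ax":0.0,"ay":0.0,"az":0.0,"tx":0.0,"ty":0.0,"tz":0.001,"fingers":0.0}]' 20
python3 -m creep '[{"ax":0.0,"ay":0.0,"az":0.0,"tx":0.0,"ty":0.0,"tz":0.001,"fingers":0.0},{"ax":0.0,"ay":0.0,"az":0.0,"tx":0.0,"ty":0.0,"tz":0.001,"fingers":0.0}]' 20
```

```text
slot start edge [-0.0296738  -0.05222348] bush [ 0.04501922 -0.05702551] plate [-0.07493444 -0.09035425] [ 0.07465921 -0.09093686]
time_s: 4.5
tcp_pos: [0.5283, -0.0128, 0.0596]
eef_rot: [-33.1, 90.0, 71.9]
contact_force: [0.2, -1.1, -0.5]
gripper_width: 0.0006
time_s: 4.7
tcp_pos: [0.5281, -0.0118, 0.0596]
eef_rot: [45.1, 90.0, 150.1]
contact_force: [0.2, -2.0, -0.3]
gripper_width: 0.0002
```

```bash
python3 -m creep '[{"ax":0.0,"ay":0.0,"az":0.0,"tx":0.0,"ty":0.0,"tz":0.001,"fingers":0.0},{"ax":0.0,"ay":0.0,"az":0.0,"tx":0.0,"ty":0.0,"tz":0.001,"fingers":0.0}]' 20
python3 -m creep '[{"ax":0.0,"ay":0.0,"az":0.0,"tx":0.0,"ty":0.0,"tz":0.001,"fingers":0.0},{"ax":0.0,"ay":0.0,"az":0.0,"tx":0.0,"ty":0.0,"tz":0.001,"fingers":0.0}]' 20
```

```text
time_s: 4.9
tcp_pos: [0.5278, -0.0108, 0.0596]
eef_rot: [48.8, 90.0, 153.8]
contact_force: [-0.5, -0.9, -0.8]
gripper_width: 0.0004
time_s: 5.1
tcp_pos: [0.5277, -0.0101, 0.0598]
eef_rot: [-163.8, 90.0, -58.8]
contact_force: [0.3, -2.7, 1.8]
gripper_width: 0.0003
```

```bash
python3 -m creep '[{"ax":0.0,"ay":0.0,"az":0.0,"tx":0.0,"ty":0.0,"tz":0.001,"fingers":0.0},{"ax":0.0,"ay":0.0,"az":0.0,"tx":0.0,"ty":0.0,"tz":0.001,"fingers":0.0}]' 20
python3 - <<'E'
from h import *
plan(-.030,-.01,.059)
E
```

```text
time_s: 5.3
tcp_pos: [0.5278, -0.0094, 0.0601]
eef_rot: [-147.4, 89.9, -42.4]
contact_force: [1.3, -5.4, 3.8]
gripper_width: 0.0
t 5.3 now fix [-0.0296  0.0188] z 0.0601 F [ 1.3 -5.4  3.8] w 0.0
shift [ 0.0011  0.0004 -0.0288] turn [ 0.02 -0.05  0.03]
```

The force rose to 5 N and the advance stopped, so the knob is against the end of the long leg. I back off and go round to the knob's −x side.

```bash
python3 -m creep '[{"ax":0.0,"ay":0.0,"az":0.0,"tx":0.0,"ty":0.0,"tz":-0.01,"fingers":0.0},{"ax":0.0,"ay":0.0,"az":0.0,"tx":0.0,"ty":0.0,"tz":-0.03,"fingers":0.0},{"ax":0.0,"ay":0.0,"az":0.0,"tx":0.0,"ty":0.02,"tz":-0.03,"fingers":0.0},{"ax":0.0,"ay":0.0,"az":0.0,"tx":0.0,"ty":0.04,"tz":-0.03,"fingers":0.0},{"ax":0.0,"ay":0.0,"az":0.0,"tx":0.0,"ty":0.055,"tz":-0.03,"fingers":0.0}]' 20
python3 - <<'E'
from h import *
plan(-.085,.040,.059)
p,R,s=T();d=viewer.capture('wrist');cv2.imwrite('pics/w6.png',d['pixels']);np.savez('pics/w6.npz',p=p,R=R,**d)
cap('side','d6');a=cap('scene','s6')
a=cv2.imread('pics/s6.png')[130:250,230:350];b=cv2.imread('pics/d6.png')[140:260,230:350]
cv2.imwrite('pics/c7.png',cv2.resize(np.hstack([a,b]),None,fx=3.3,fy=3.3,interpolation=2))
E
```

```text
time_s: 5.8
tcp_pos: [0.4807, -0.0528, 0.0592]
eef_rot: [57.6, 89.9, 162.5]
contact_force: [0.3, -0.1, 0.1]
gripper_width: 0.0004
t 5.8 now fix [-0.0863 -0.0109] z 0.0592 F [ 0.3 -0.1  0.1] w 0.0004
shift [ 0.0002 -0.0013  0.0509] turn [-0.05  0.03 -0.05]
```

View pics/c7.png

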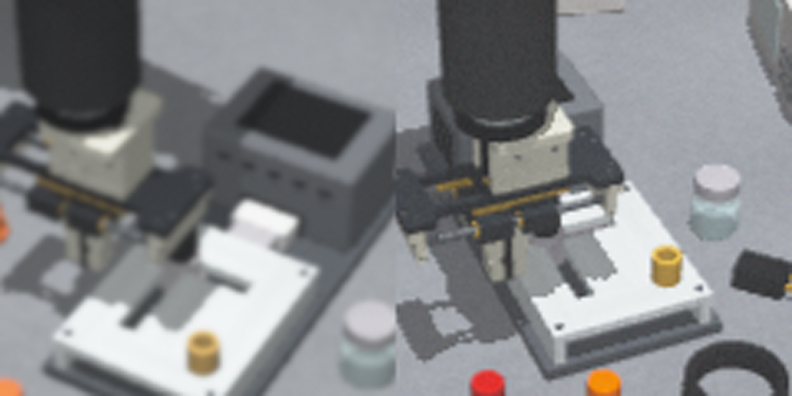

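View pics/w6.png

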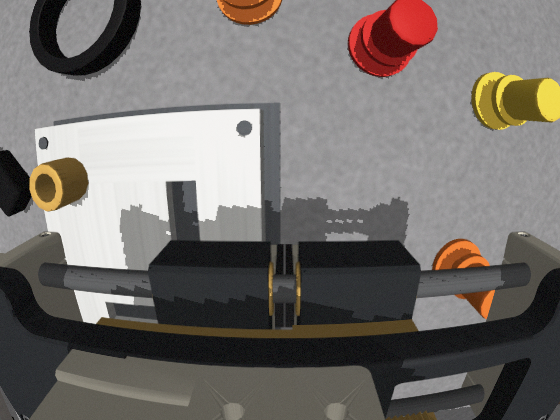

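The white head now reaches the unit's inlet, at (265,220) in the left crop. The knob stands at the corner, at (185,245). I check where the nearest orange look-alike, scene (224,192), stands before going past it.

```bash
python3 - <<'E'
from h import *
d=dict(np.load('pics/s0.npz'));e=dict(np.load('pics/d0.npz'))
for z in (0,.05): print(z,w2f(onz(d,224,(202 if z==0 else 184),z)),w2f(onz(e,215,(243 if z==0 else 226),z)))
E
python3 -m creep '[{"ax":0.0,"ay":0.0,"az":0.0,"tx":0.0,"ty":0.0,"tz":0.0,"fingers":0.0}]' 20
```

```text
0 [-0.22403486  0.01719538] [-0.23063716  0.02013917]
0.05 [-0.23454732  0.03932176] [-0.22140686  0.03643216]
time_s: 6.05
tcp_pos: [0.4828, -0.0519, 0.0599]
eef_rot: [-92.9, 89.9, 12.1]
contact_force: [0.2, -0.8, 0.6]
gripper_width: 0.0004
```

```bash
python3 -m creep '[{"ax":0.0,"ay":0.0,"az":0.0,"tx":0.0,"ty":0.0,"tz":0.02,"fingers":0.0},{"ax":0.0,"ay":0.0,"az":0.0,"tx":0.0,"ty":0.0,"tz":0.04,"fingers":0.0},{"ax":0.0,"ay":0.0,"az":0.0,"tx":0.0,"ty":0.0,"tz":0.051,"fingers":0.0},{"ax":0.0,"ay":0.0,"az":0.0,"tx":0.0,"ty":0.0,"tz":0.051,"fingers":0.0}]' 20
python3 - <<'E'
from h import *
plan(-.008,.040,.059)
p,R,s=T();d=viewer.capture('wrist');cv2.imwrite('pics/w7.png',d['pixels']);np.savez('pics/w7.npz',p=p,R=R,**d)
cap('side','d7');a=cap('scene','s7')
a=cv2.imread('pics/s7.png')[130:250,230:350];b=cv2.imread('pics/d7.png')[140:260,230:350]
cv2.imwrite('pics/c8.png',cv2.resize(np.hstack([a,b]),None,fx=3.3,fy=3.3,interpolation=2))
E
```

```text
time_s: 6.45
tcp_pos: [0.4692, -0.0017, 0.0597]
eef_rot: [-84.8, 90.0, 20.4]
contact_force: [-0.3, 0.6, 0.4]
gripper_width: 0.0002
t 6.45 now fix [-0.0841  0.0414] z 0.0597 F [-0.3  0.6  0.4] w 0.0002
shift [ 0.0007 -0.0761 -0.0016] turn [0.11 0.   0.03]
```

View pics/c8.png

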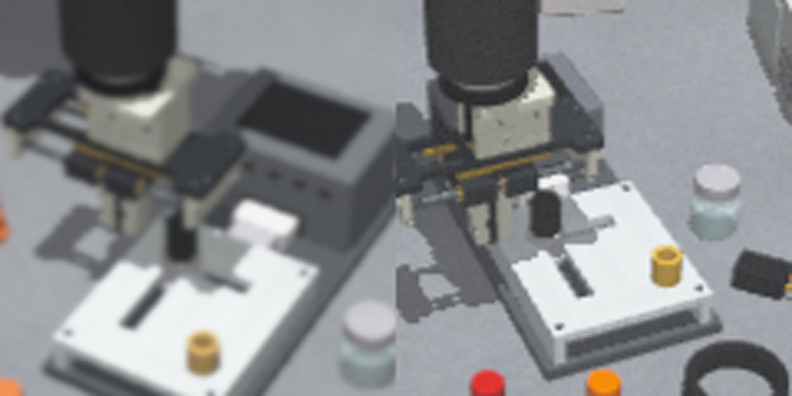

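The fingers are beside the knob on its −x side, with the knob at (183,235) at the corner. Now I push along the short leg.

```bash
python3 -m creep '[{"ax":0.0,"ay":0.0,"az":0.0,"tx":0.0,"ty":-0.01,"tz":-0.001,"fingers":0.0},{"ax":0.0,"ay":0.0,"az":0.0,"tx":0.0,"ty":-0.02,"tz":-0.001,"fingers":0.0},{"ax":0.0,"ay":0.0,"az":0.0,"tx":0.0,"ty":-0.026,"tz":-0.001,"fingers":0.0},{"ax":0.0,"ay":0.0,"az":0.0,"tx":0.0,"ty":-0.032,"tz":-0.001,"fingers":0.0}]' 20
python3 - <<'E'
from h import *
plan(-.008,.040,.059)
E
```

```text
time_s: 7.0
tcp_pos: [0.5006, 0.0043, 0.0593]
eef_rot: [97.3, 90.0, -157.8]
contact_force: [-1.3, 0.6, 0.6]
gripper_width: 0.0005
t 7.0 now fix [-0.0523  0.039 ] z 0.0593 F [-1.3  0.6  0.6] w 0.0005
shift [ 0.0003 -0.0443  0.001 ] turn [-0.03 -0.   -0.03]
```

```bash
python3 -m creep '[{"ax":0.0,"ay":0.0,"az":0.0,"tx":0.0,"ty":-0.008,"tz":0.0,"fingers":0.0},{"ax":0.0,"ay":0.0,"az":0.0,"tx":0.0,"ty":-0.016,"tz":0.0,"fingers":0.0},{"ax":0.0,"ay":0.0,"az":0.0,"tx":0.0,"ty":-0.024,"tz":0.001,"fingers":0.0},{"ax":0.0,"ay":0.0,"az":0.0,"tx":0.0,"ty":-0.03,"tz":0.001,"fingers":0.0}]' 20
python3 - <<'E'
from h import *
plan(-.008,.040,.059)
cap('side','d8');a=cap('scene','s8')
a=cv2.imread('pics/s8.png')[130:250,230:350];b=cv2.imread('pics/d8.png')[140:260,230:350]
cv2.imwrite('pics/c9.png',cv2.resize(np.hstack([a,b]),None,fx=3.3,fy=3.3,interpolation=2))
E
```

```text
time_s: 7.4
tcp_pos: [0.5294, 0.0135, 0.0595]
eef_rot: [-118.0, 90.0, -13.0]
contact_force: [-1.3, 0.0, -0.3]
gripper_width: 0.0003
t 7.4 now fix [-0.022   0.0404] z 0.0595 F [-1.3  0.  -0.3] w 0.0003
shift [ 0.0005 -0.014  -0.0004] turn [ 0.01 -0.    0.  ]
```

View pics/c9.png

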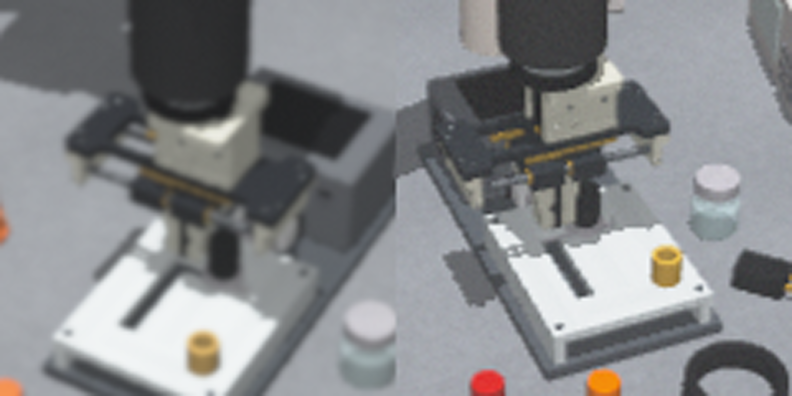

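The knob is partway along the short leg, at (222,250) in the left crop. I continue to its end, in small steps at the last.

```bash
python3 -m creep '[{"ax":0.0,"ay":0.0,"az":0.0,"tx":0.0,"ty":-0.005,"tz":0.0,"fingers":0.0},{"ax":0.0,"ay":0.0,"az":0.0,"tx":0.0,"ty":-0.01,"tz":0.0,"fingers":0.0},{"ax":0.0,"ay":0.0,"az":0.0,"tx":0.0,"ty":-0.013,"tz":0.0,"fingers":0.0}]' 20
python3 -m creep '[{"ax":0.0,"ay":0.0,"az":0.0,"tx":0.0,"ty":-0.001,"tz":0.0,"fingers":0.0},{"ax":0.0,"ay":0.0,"az":0.0,"tx":0.0,"ty":-0.002,"tz":0.0,"fingers":0.0}]' 20
python3 -m creep '[{"ax":0.0,"ay":0.0,"az":0.0,"tx":0.0,"ty":-0.001,"tz":0.0,"fingers":0.0},{"ax":0.0,"ay":0.0,"az":0.0,"tx":0.0,"ty":-0.001,"tz":0.0,"fingers":0.0}]' 20
python3 - <<'E'
from h import *
plan(-.004,.040,.059)
E
```

```text
time_s: 7.8
tcp_pos: [0.5416, 0.0166, 0.0596]
eef_rot: [-97.6, 90.0, 7.4]
contact_force: [-0.4, -0.0, -0.1]
gripper_width: 0.0006
time_s: 8.0
tcp_pos: [0.5431, 0.017, 0.0595]
eef_rot: [85.4, 90.0, -169.6]
contact_force: [-0.4, -1.0, 0.6]
gripper_width: 0.0005
time_s: 8.2
tcp_pos: [0.5442, 0.0173, 0.0596]
eef_rot: [-115.1, 90.0, -10.1]
contact_force: [0.2, -0.3, 0.3]
gripper_width: 0.0004
t 8.2 now fix [-0.0068  0.0403] z 0.0596 F [ 0.2 -0.3  0.3] w 0.0004
shift [ 0.0006 -0.0028 -0.0003] turn [-0. -0.  0.]
```

```bash
python3 -m creep '[{"ax":0.0,"ay":0.0,"az":0.0,"tx":0.0,"ty":-0.001,"tz":0.0,"fingers":0.0},{"ax":0.0,"ay":0.0,"az":0.0,"tx":0.0,"ty":-0.002,"tz":0.0,"fingers":0.0}]' 20
python3 -m creep '[{"ax":0.0,"ay":0.0,"az":0.0,"tx":0.0,"ty":-0.001,"tz":0.0,"fingers":0.0},{"ax":0.0,"ay":0.0,"az":0.0,"tx":0.0,"ty":-0.001,"tz":0.0,"fingers":0.0}]' 20
python3 - <<'E'
from h import *
plan(-.004,.040,.059)
p,R,s=T();d=viewer.capture('wrist');cv2.imwrite('pics/w9.png',d['pixels']);np.savez('pics/w9.npz',p=p,R=R,**d)
cap('side','d9');a=cap('scene','s9')
a=cv2.imread('pics/s9.png')[150:250,240:340];b=cv2.imread('pics/d9.png')[150:250,240:340]
cv2.imwrite('pics/c10.png',cv2.resize(np.hstack([a,b]),None,fx=4,fy=4,interpolation=2))
E
```

```text
time_s: 8.4
tcp_pos: [0.5461, 0.0178, 0.0596]
eef_rot: [-89.9, 90.0, 15.1]
contact_force: [-0.6, 0.6, 0.7]
gripper_width: 0.0005
time_s: 8.6
tcp_pos: [0.5472, 0.0181, 0.0596]
eef_rot: [-100.7, 90.0, 4.3]
contact_force: [-0.7, -0.9, 0.3]
gripper_width: 0.0009
t 8.6 now fix [-0.0037  0.0403] z 0.0596 F [-0.7 -0.9  0.3] w 0.0009
shift [ 0.0006  0.0003 -0.0003] turn [ 0.   -0.    0.01]
```

View pics/c10.png

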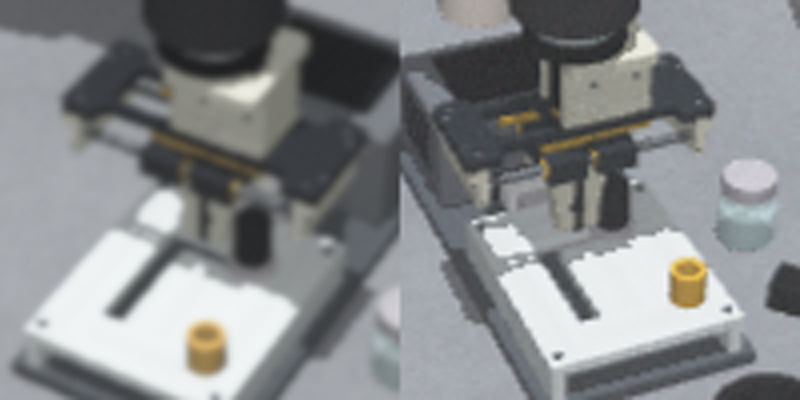

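The knob, at (253,235) in the left crop, is still against the fingers with only friction on it. I keep going.

```bash
python3 -m creep '[{"ax":0.0,"ay":0.0,"az":0.0,"tx":0.0,"ty":-0.001,"tz":0.0,"fingers":0.0},{"ax":0.0,"ay":0.0,"az":0.0,"tx":0.0,"ty":-0.002,"tz":0.0,"fingers":0.0}]' 20
python3 -m creep '[{"ax":0.0,"ay":0.0,"az":0.0,"tx":0.0,"ty":-0.001,"tz":0.0,"fingers":0.0},{"ax":0.0,"ay":0.0,"az":0.0,"tx":0.0,"ty":-0.002,"tz":0.0,"fingers":0.0}]' 20
python3 -m creep '[{"ax":0.0,"ay":0.0,"az":0.0,"tx":0.0,"ty":-0.001,"tz":0.0,"fingers":0.0},{"ax":0.0,"ay":0.0,"az":0.0,"tx":0.0,"ty":-0.001,"tz":0.0,"fingers":0.0}]' 20
python3 - <<'E'
from h import *
plan(-.004,.040,.059)
E
```

```text
time_s: 8.95
tcp_pos: [0.5489, 0.0186, 0.0596]
eef_rot: [92.2, 90.0, -162.8]
contact_force: [-1.1, 0.2, 0.2]
gripper_width: 0.0004
time_s: 9.15
tcp_pos: [0.5509, 0.0191, 0.0596]
eef_rot: [108.2, 90.0, -146.8]
contact_force: [-2.1, -0.8, 0.7]
gripper_width: 0.0004
time_s: 9.35
tcp_pos: [0.5515, 0.0191, 0.0596]
eef_rot: [96.4, 89.9, -158.6]
contact_force: [-3.9, -1.0, 3.8]
gripper_width: 0.0002
t 9.35 now fix [0.0007 0.0402] z 0.0596 F [-3.9 -1.   3.8] w 0.0002
shift [ 0.0006  0.0047 -0.0002] turn [-0.   -0.01 -0.05]
```

```bash
python3 -m creep '[{"ax":0.0,"ay":0.0,"az":0.0,"tx":0.0,"ty":-0.001,"tz":0.0,"fingers":0.0},{"ax":0.0,"ay":0.0,"az":0.0,"tx":0.0,"ty":-0.001,"tz":0.0,"fingers":0.0}]' 20
python3 - <<'E'
from h import *
plan(-.004,.040,.059)
E
```

```text
time_s: 9.55
tcp_pos: [0.5526, 0.0195, 0.0596]
eef_rot: [104.7, 90.0, -150.3]
contact_force: [-3.9, -0.3, 5.5]
gripper_width: 0.0005
t 9.55 now fix [0.0019 0.0403] z 0.0596 F [-3.9 -0.3  5.5] w 0.0005
shift [ 0.0006  0.0059 -0.0003] turn [ 0.   -0.01 -0.02]
```

Force rising with upward reaction: the knob is at the end and beginning to tilt in its play. I back off and look.

```bash
python3 -m creep '[{"ax":0.0,"ay":0.0,"az":0.0,"tx":0.0,"ty":0.005,"tz":0.0,"fingers":0.0},{"ax":0.0,"ay":0.0,"az":0.0,"tx":0.0,"ty":0.015,"tz":0.0,"fingers":0.0},{"ax":0.0,"ay":0.0,"az":0.0,"tx":0.0,"ty":0.035,"tz":0.0,"fingers":0.0},{"ax":0.0,"ay":0.0,"az":0.0,"tx":0.0,"ty":0.06,"tz":0.0,"fingers":0.0},{"ax":0.0,"ay":0.0,"az":0.0,"tx":0.0,"ty":0.09,"tz":0.0,"fingers":0.0}]' 20
python3 - <<'E'
from h import *
plan(-.01,.040,.056)
p,R,s=T();d=viewer.capture('wrist');cv2.imwrite('pics/w10.png',d['pixels']);np.savez('pics/w10.npz',p=p,R=R,**d)
cap('side','d10');a=cap('scene','s10')
a=cv2.imread('pics/s10.png')[150:250,240:340];b=cv2.imread('pics/d10.png')[150:250,240:340]
cv2.imwrite('pics/c11.png',cv2.resize(np.hstack([a,b]),None,fx=4,fy=4,interpolation=2))
E
```

```text
time_s: 10.05
tcp_pos: [0.4653, -0.0038, 0.0594]
eef_rot: [-84.5, 89.9, 20.5]
contact_force: [-0.5, 0.1, 0.6]
gripper_width: 0.0008
t 10.05 now fix [-0.0885  0.0404] z 0.0594 F [-0.5  0.1  0.6] w 0.0008
shift [ 0.0035 -0.0785 -0.0004] turn [0.   0.01 0.06]
```

View pics/c11.png

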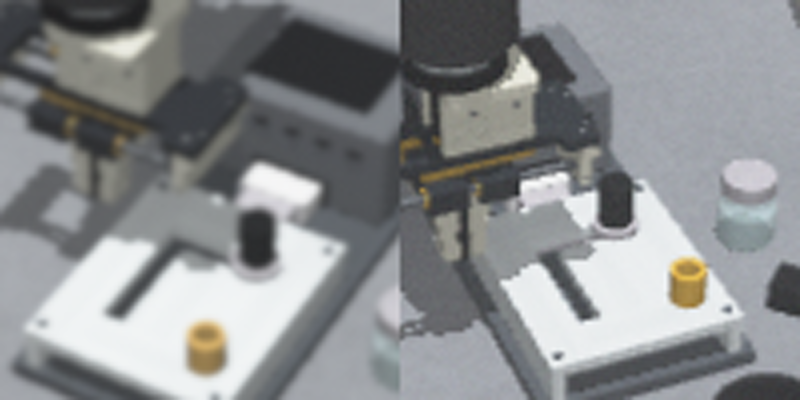

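The knob stands upright at the end of the short leg, at (258,240) in the left crop. To make sure it is fully home I push once more, lower on the knob so it tilts less.

```bash
python3 - <<'E'
from h import *
for n,x0,y0,x1,y1 in (('s10',298,200,313,222),('d10',287,190,302,212)):
    d=dict(np.load(f'pics/{n}.npz'));g=d['pixels'].max(2);m=np.zeros(g.shape,np.uint8);m[y0:y1,x0:x1]=g[y0:y1,x0:x1]<75
    k,l,st,ce=cv2.connectedComponentsWithStats(m);i=1+st[1:,4].argmax();print(n,st[i],w2f(onz(d,*ce[i],.07)).round(4))
E
python3 -m creep '[{"ax":0.0,"ay":0.0,"az":0.0,"tx":0.002,"ty":-0.03,"tz":0.0,"fingers":0.0},{"ax":0.0,"ay":0.0,"az":0.0,"tx":0.004,"ty":-0.06,"tz":0.0,"fingers":0.0},{"ax":0.0,"ay":0.0,"az":0.0,"tx":0.005,"ty":-0.078,"tz":0.0,"fingers":0.0},{"ax":0.0,"ay":0.0,"az":0.0,"tx":0.005,"ty":-0.083,"tz":0.0,"fingers":0.0},{"ax":0.0,"ay":0.0,"az":0.0,"tx":0.005,"ty":-0.085,"tz":0.0,"fingers":0.0}]' 20
python3 - <<'E'
from h import *
plan(.002,.040,.055)
E
```

```text
s10 [300 203   8  14  89] [0.0312 0.044 ]
d10 [290 193   8  14  98] [0.0295 0.0424]
time_s: 10.7
tcp_pos: [0.5482, 0.0184, 0.0541]
eef_rot: [88.1, 90.0, -166.9]
contact_force: [-1.3, -0.3, 0.4]
gripper_width: 0.0005
t 10.7 now fix [-0.0026  0.0404] z 0.0541 F [-1.3 -0.3  0.4] w 0.0005
shift [-0.0009 -0.0046 -0.0004] turn [-0.01  0.   -0.02]
```

```bash
python3 -m creep '[{"ax":0.0,"ay":0.0,"az":0.0,"tx":0.0,"ty":-0.001,"tz":0.0,"fingers":0.0},{"ax":0.0,"ay":0.0,"az":0.0,"tx":0.0,"ty":-0.002,"tz":0.0,"fingers":0.0}]' 20
python3 -m creep '[{"ax":0.0,"ay":0.0,"az":0.0,"tx":0.0,"ty":-0.001,"tz":0.0,"fingers":0.0},{"ax":0.0,"ay":0.0,"az":0.0,"tx":0.0,"ty":-0.001,"tz":0.0,"fingers":0.0}]' 20
python3 -m creep '[{"ax":0.0,"ay":0.0,"az":0.0,"tx":0.0,"ty":-0.001,"tz":0.0,"fingers":0.0},{"ax":0.0,"ay":0.0,"az":0.0,"tx":0.0,"ty":-0.001,"tz":0.0,"fingers":0.0}]' 20
python3 - <<'E'
from h import *
plan(.002,.040,.055)
E
```

```text
time_s: 10.9
tcp_pos: [0.5493, 0.0186, 0.0547]
eef_rot: [70.0, 90.0, 175.0]
contact_force: [-1.1, 0.4, 0.2]
gripper_width: 0.0006
time_s: 11.1
tcp_pos: [0.5503, 0.0189, 0.0547]
eef_rot: [89.6, 90.0, -165.4]
contact_force: [-1.7, -0.4, 1.1]
gripper_width: 0.0008
time_s: 11.3
tcp_pos: [0.5514, 0.0191, 0.0548]
eef_rot: [98.1, 90.0, -156.9]
contact_force: [-4.4, -0.7, 4.5]
gripper_width: 0.0007
t 11.3 now fix [0.0006 0.0402] z 0.0548 F [-4.4 -0.7  4.5] w 0.0007
shift [-0.0002 -0.0014 -0.0002] turn [-0.   -0.01 -0.04]
```

The fingers stop at the same place (x = 0.0006 against 0.0007), so this is the end wall. I back off, rise and do the final check.

```bash
python3 -m creep '[{"ax":0.0,"ay":0.0,"az":0.0,"tx":0.0,"ty":0.004,"tz":0.0,"fingers":0.0},{"ax":0.0,"ay":0.0,"az":0.0,"tx":0.0,"ty":0.02,"tz":0.0,"fingers":0.0},{"ax":0.0,"ay":0.0,"az":0.0,"tx":-0.03,"ty":0.05,"tz":0.0,"fingers":0.0},{"ax":0.0,"ay":0.0,"az":0.0,"tx":-0.06,"ty":0.08,"tz":0.0,"fingers":0.0},{"ax":0.0,"ay":0.0,"az":0.0,"tx":-0.1,"ty":0.09,"tz":0.0,"fingers":0.0}]' 20
python3 -m creep '[{"ax":0.0,"ay":0.0,"az":0.0,"tx":-0.02,"ty":0.0,"tz":-0.03,"fingers":0.0},{"ax":0.0,"ay":0.0,"az":0.0,"tx":-0.05,"ty":0.0,"tz":-0.06,"fingers":0.0},{"ax":0.0,"ay":0.0,"az":0.0,"tx":-0.05,"ty":0.0,"tz":-0.1,"fingers":0.0},{"ax":0.0,"ay":0.0,"az":0.0,"tx":-0.05,"ty":0.0,"tz":-0.1,"fingers":0.0}]' 20
python3 - <<'E'
from h import *
plan(-.01,.040,.056)
p,R,s=T();d=viewer.capture('wrist');cv2.imwrite('pics/w11.png',d['pixels']);np.savez('pics/w11.npz',p=p,R=R,**d)
cap('side','d11');a=cap('scene','s11')
a=cv2.imread('pics/s11.png')[150:250,240:340];b=cv2.imread('pics/d11.png')[150:250,240:340]
cv2.imwrite('pics/c12.png',cv2.resize(np.hstack([a,b]),None,fx=4,fy=4,interpolation=2))
for n,x0,y0,x1,y1 in (('s11',298,200,313,222),('d11',287,190,302,212)):
    d=dict(np.load(f'pics/{n}.npz'));g=d['pixels'].max(2);m=np.zeros(g.shape,np.uint8);m[y0:y1,x0:x1]=g[y0:y1,x0:x1]<75
    k,l,st,ce=cv2.connectedComponentsWithStats(m);i=1+st[1:,4].argmax();print(n,st[i],w2f(onz(d,*ce[i],.07)).round(4))
E
```

```text
time_s: 11.8
tcp_pos: [0.4616, -0.0048, 0.1541]
eef_rot: [82.2, 89.8, -172.8]
contact_force: [1.9, 0.0, 1.0]
gripper_width: 0.0012
time_s: 12.2
tcp_pos: [0.4922, -0.1033, 0.2055]
eef_rot: [-104.4, 89.8, 0.5]
contact_force: [-0.7, -0.4, -1.7]
gripper_width: 0.0005
t 12.2 now fix [-0.0882 -0.0627] z 0.2055 F [-0.7 -0.4 -1.7] w 0.0005
shift [ 0.1497 -0.0774  0.103 ] turn [-0.16 -0.05  0.18]
s11 [301 203   7  13  84] [0.0318 0.0444]
d11 [290 193   8  14 100] [0.0295 0.0427]
```

View pics/c12.png

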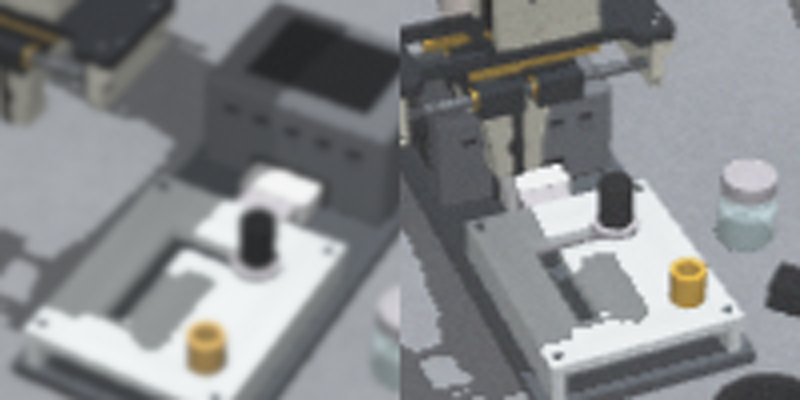

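View pics/s11.png

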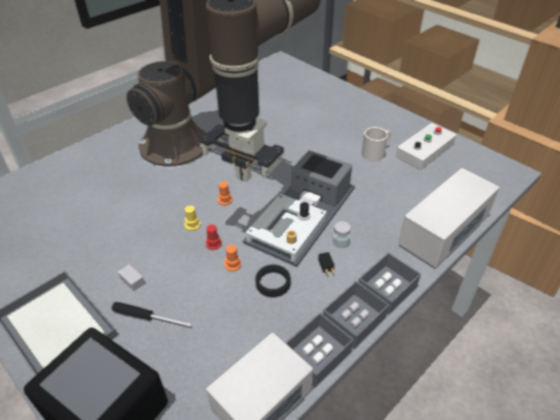

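The knob is upright at the slot's end, at scene (304,210). The white head is in the unit's inlet, the bush is still at (291,236), and everything else is where it was. Handing in.

Run:
```python
from h import *
print(order.close_job())
```

```text
the job is handed in; nothing more can be done
None
```

I pushed the black knob to the corner with the closed fingertips, then went round it and pushed it along the short leg to the end. The job is handed in; it took about 12 s of the 45 s allowed.

- **Long leg:** the knob stopped at about 5 N against the corner. Both cameras then showed the white contact head out at the unit's inlet. I judged the docking by eye and didn't measure the carriage travel.
- **Short leg:** two separate pushes, the second lower on the knob, stopped at the same place (within about 0.1 mm) at 4–5 N. The knob tilted slightly against the end in the first push. It stood upright again once the fingers drew back.
- **Final pictures:** these put the knob at about x = 30 mm, matching 60 mm from the corner. The two views differ by about 2 mm, in line with the calibration. The bush and the other bystanders looked unmoved, and the arm was clear of everything.
- **Refused move:** the first move call came back as "invalid input" and moved nothing. I resent it with all keys given.

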